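# Close and clamp the casting box

### The job

The master is set in the casting box: close it up ready for pouring. Swing the plywood lid down flat onto the box, then slide the toggle clamp along its track fully home against the end stop, lock it there by turning its black wing knob clockwise to the stop, and last push the red handle all the way down so that the clamp holds the lid. Leave the master lying as it is in the box and do not disturb the spray can or any of the other things on the table.

Things in the scene. Friction and masses are not known exactly. Their poses are not given: they have to be found in the camera images.
- rig: Casting rig screwed to the table; place and yaw vary. All rig coordinates are in its frame, in mm: origin on the table under the box's centre, z up, +x away from the robot (the way the clamp slides home), +y to the robot's left (hinge side). Plywood board x -180..105, y -170..85, 12 thick, under all. The joints below are parts of the rig.
- box_rim (a point): Centre of the box's mouth at its rim, rig (0, 0, 60). Dark brown open box, x -80..80, y -75..75, walls 12, inner floor at z 24.
- lid_hinge (a point): Middle of the lid's hinge line, which runs along rig x at y 75, z 60.5 (underside of the lid's hinged edge).
- lid (a joint): Pale plywood lid 160 (rig x) by 150 by 10 thick. Angle in rad: 0 = shut flat (top face at rig z 70.5, free edge at y -75), pi/2 upright, 2.0 limit; starts 1.5 to 1.95. Stiff friction hinge: it stays where it is left; up to about 4 N moves it, pushed square 115 from the hinge. Outer face free to push on but for a white pouring cup (dia 48, 20 tall, centred 50 from the hinge).
- lid_edge (a point): Middle of the lid's free edge, on its outer (top) face, 150 from the hinge. A steel strip there marks where the clamp bears.
- track_stop (a point): Top centre of the dark steel end stop, rig (96, -125, 44), 12 thick, at the far end of the aluminium track that runs along rig x at y -125, 30 wide, top at z 22.5.
- carriage (a joint): Clamp carriage on the track, in m: 0 = parked, near the robot; 0.135 = fully home against the end stop (limit). Starts 0 to 0.035. About 4 N of friction. The clamp's centre line is at rig x = value - 135 mm. Its aluminium plate spans x -28..90 from that line, y -147..-103, top at z 31; it carries the clamp bracket and, 70 further to +x, the knob.
- clamp_bracket (a point): Top centre of the steel clamp bracket on the clamp's centre line, rig y -125, z 100: two cheeks, x +-13, y +-17 about this point, from z 34 to 100 (a good face to push on); foot flange x +-23, up to z 34.
- clamp_knob (a joint): Black wing knob on the carriage that locks it, in rad: 0 = loose, grows clockwise seen from above, 1.5 = tight at its stop; starts 0 to 0.25; needs about 0.1 N m. Wing: a bar 50 long, 14 wide, 28 tall (rig z 74 to 102) on a disc of dia 42 (z 64 to 74) on a stud. At value q the bar lies along rig x turned clockwise by q (world yaw = rig yaw - q).
- knob_grip (a point): On the knob's axis, rig z 95, a height to grip the wing bar; this point's x axis runs along the bar.
- clamp_handle (a joint): Red toggle handle, in rad: 0 = up (open, pointing to rig -y and 0.85 rad above level; starts here), 0.85 = level, fully down (limit). Pivot at rig y -133, z 80 on the clamp's centre line; round grip dia 18, 36 to 100 from the pivot. Stays where it is left; about 3 N near its end moves it. It drives the hold-down arm through a linkage.
- handle_tip (a point): End of the red handle, on its axis, 100 from its pivot.
- clamp_foot (a point): Underside of the rubber foot on the clamp's steel hold-down arm, which reaches to rig +y from the bracket. Handle up: the arm leans 0.95 rad above level, its end at about z 150, the foot overhanging the box's edge line, so the lid must be shut before the clamp is slid in. Handle down: the foot rests on the lid's strip.
- master: Olive hard resin master (relief plaque) 110 x 78 x 25 lying in the box, loose; origin under its centre.
- spray_can: Mould-release spray can, grey and blue, dia 52, 190 tall with its cap, standing behind the open lid: rig y 170..190, x -55..55. Origin under its centre. Loose; do not disturb.
- jar: Glass jar, green cap, dia 68, 120 tall, standing close to the rig. Origin under its centre. Do not disturb.
- torch: Gas torch standing on a black foot of dia 80, 145 tall, brass nozzle to 70 from its axis at 135 up, standing close to the rig. Origin under its centre. Do not disturb.
- heat_gun: Blue heat gun lying on its side, 220 long along its x, handle 120 long to its -y, 66 tall. Do not disturb.
- loop_tool: Wooden modelling tool with a wire loop, 190 long along its x, 18 wide, 14 high, lying flat. Do not disturb.
- knife_tool: Dark wooden modelling tool with a steel blade, 190 long along its x, 18 wide, 14 high, lying flat. Do not disturb.
There are look-alikes about, which are no part of the job. What is meant by the master is not pink or yellow, and is the larger of those in its own colour.

How it is judged:
By the outcome, as a careful person would: the job done as asked, in the order asked, and still so for the second after the job is handed in, with the robot touching nothing.
It also fails if it takes over 72 s, if anything falls off the work surface, if the arm or the gripper's body presses on something with over 40 N, if the wrist force passes 120 N, or if a joint passes its speed limit or range.

### The arm

A 7-joint arm with a two-finger parallel gripper is mounted at the origin on the work surface. World frame = base frame: x ahead of the robot, y to its left, z up, the work surface at z = 0. Lengths are in mm, angles in rad, forces in N, time in s.
With the tool pointing down it reaches from about 400 to 900 mm from the base axis. Payload 5.6 kg.
Tool frame: the origin (TCP) lies between the finger pads; the fingertips stand 8 mm ahead of it and the grasp point (between the pads) lies 11 mm behind it; z points along the fingers, y is the direction in which the jaws open and shut (so a half turn about z gives the same grasp; the last joint's range is limited). The gripper opens to 92 mm and grips with 3 to 60 N. Pads are 20 mm wide; open, the fingers measure 128 mm over their backs; the gripper's body (75 mm by 189 mm) begins 69 mm behind the grasp point.
Start: joints at [1.076, 0.468, -0.012, 1.603, 0.006, 1.071, -0.056], TCP at [283.742, -584.808, 184.292] pointing down, gripper open.
Joint ranges: [-2.53, 2.53], [-0.31, 2.02], [-1.57, 1.55], [0.28, 2.44], [-1.29, 4.43], [0.15, 1.84], [-2.92, 2.92]. Speed limits (rad/s): [2.57, 2.57, 3.14, 3.14, 3.14, 3.14, 3.14].

### API

Orientations are given as [roll, pitch, yaw] about the fixed x, y, z axes, in that order (R = Rz(yaw) Ry(pitch) Rx(roll)).
In Python, from cell import sense, get_image, camera_info, sign_off gives the robot as it stands. The module is installed in compiled form; this text tells all that it offers.
- The arm moves only by the tool jog_arm, never from a script. Its argument "motion" is a list of rows, each a list of 3 entries, a list of its own where there are three numbers: the shift along the tool's x, y, z in mm, then the turn, a rotation vector about the tool's x, y, z in degrees, then the closure, from -1 (fully open) to 1 (shut). In form: [[[tx, ty, tz], [ax, ay, az], grip], ...]. A call has 1 to 12 rows; each row shifts and turns the commanded pose from where the row before left it, along the tool's axes as they then stand; what a row does not reach is not made up. A row lasts 1/12 s, in which the tool goes at most 41.7 mm and 7.16 degrees, less where a joint would pass 70% of its speed; a pose out of reach is approached as far as the arm can. A call with a gripper value outside its range is refused whole. The fingers move at their own pace and stop on an object; "grip_force" is the grip in N (left out, the last holds). Time passes only in rows, so rows that do not move let the fingers close. It gives the time, the measured TCP pose, the force and the opening at its end, in the units of the state.
- sense(): the state, without advancing time (a new reading comes with each control period).
- get_image(name): name is "side" or "top"; returns (picture, depth): 480x640x3 uint8, blue, green, red; 480x640 float32, mm along the optical axis (not along the pixel's ray), 0 where there is no reading.
- camera_info(name): a dict with "camera_matrix" (3x3 intrinsics, pixels), "view" (4x4, takes a point from world to camera coordinates). Camera axes: x right, y down, z forward; pixel columns grow to the right and rows downward; lengths in mm; the calibration is good to about 2 mm. A picture is of the moment at which its call begins. camera_info takes no time and is no camera call.
- sign_off(): hands the job in, once; it reports no verdict.
The state is a dict: "time_s": time; "qpos": joint angles; "joint_vel": joint speeds; "joint_torque": joint torques, N m; "eef_pos": TCP position; "orientation": TCP orientation; "force": force on the tool from outside, world axes, zero at the start; "torque": the same for the moment, N m; "opening": finger opening in mm.
Only numpy, scipy, OpenCV 4.12 (cv2) and the standard library are available. Lean on these libraries where they do the work, as an engineer would, in place of code of your own. Each camera call takes 0.05 s, during which the arm holds its last target. There are 200 camera calls.

## Working session

There is one attempt and no reset: what is moved stays moved. The work goes in short steps, Python scripts to look and compute and a tool call to move; the robot and the scene stay as the last step left them, time stands still between calls to the robot, and variables do not carry over. Pictures are saved under pics/ and viewed, about 8 in all and at most 12, crops included, and the job is handed in when it is done.

Besides the shell and the picture viewer there is one more tool, called after "Emit:" as a command line: name --argument value ..., lists and objects as JSON in quotes. jog_arm: Moves the arm, as the interface text tells. Its arguments: {"type":"object","properties":{"motion":{"type":"array"},"grip_force":{"type":"number"}},"required":["motion"]}

```bash
mkdir -p pics; cat > h.py <<'E'
import numpy as np, cv2
from cell import sense,get_image,camera_info
def pts(name,d):
    c=camera_info(name);K=np.array(c["camera_matrix"]);V=np.linalg.inv(np.array(c["view"]))
    v,u=np.mgrid[:480,:640]
    P=np.stack([(u-K[0,2])/K[0,0]*d,(v-K[1,2])/K[1,1]*d,d],-1)
    return P@V[:3,:3].T+V[:3,3]
def proj(name,p):
    c=camera_info(name);K=np.array(c["camera_matrix"]);V=np.array(c["view"])
    q=np.atleast_2d(p)@V[:3,:3].T+V[:3,3];q=q@K.T;return q[:,:2]/q[:,2:]
E
python3 - <<'E'
from h import *
print(sense())
for n in("top","side"):
    im,d=get_image(n);cv2.imwrite(f"pics/{n}0.png",im);np.save(f"{n}0.npy",d)
    c=camera_info(n);print(n,c, (d==0).mean())
E
```

```text
{'time_s': 0.0, 'qpos': array([ 1.07602975,  0.4683705 , -0.0116066 ,  1.60363212,  0.00598763,
        1.07142257, -0.0563146 ]), 'joint_vel': array([-0.00064859,  0.00115025,  0.00024656,  0.00138756,  0.00162708,
       -0.0012493 , -0.0014602 ]), 'joint_torque': array([ 2.81070834e-04, -5.20582402e+01, -1.23039327e-02, -2.43753397e+01,
       -5.65904751e-02,  1.73778331e-02,  1.63398859e-04]), 'eef_pos': array([ 283.4140488 , -584.23252514,  183.34122743]), 'orientation': array([-3.13979828e+00,  1.12933833e-04,  4.51685595e-01]), 'force': array([0.22210226, 0.61374455, 0.32873687]), 'torque': array([ 0.00274834, -0.02617854, -0.02456084]), 'opening': 92.01157849631464}
top {'camera_matrix': array([[580.06628254,   0.        , 310.79061511],
       [  0.        , 580.06628254, 238.36223677],
       [  0.        ,   0.        ,   1.        ]]), 'view': array([[-7.35437765e-03, -9.99867769e-01, -1.45037079e-02,
        -3.44380181e+01],
       [-9.94810061e-01,  8.78760059e-03, -1.01369231e-01,
         5.28647545e+02],
       [ 1.01483279e-01,  1.36829270e-02, -9.94743143e-01,
         1.46413041e+03],
       [ 0.00000000e+00,  0.00000000e+00,  0.00000000e+00,
         1.00000000e+00]])} 0.003958333333333334
side {'camera_matrix': array([[484.12254034,   0.        , 315.51165699],
       [  0.        , 484.12254034, 236.10638064],
       [  0.        ,   0.        ,   1.        ]]), 'view': array([[ 9.46282072e-01,  3.23111299e-01,  1.22200078e-02,
        -4.72597908e+02],
       [ 1.88575115e-01, -5.20782960e-01, -8.32601066e-01,
        -1.51928987e+00],
       [-2.62658840e-01,  7.90179851e-01, -5.53738328e-01,
         1.44049556e+03],
       [ 0.00000000e+00,  0.00000000e+00,  0.00000000e+00,
         1.00000000e+00]])} 0.00384765625
```

View pics/top0.png

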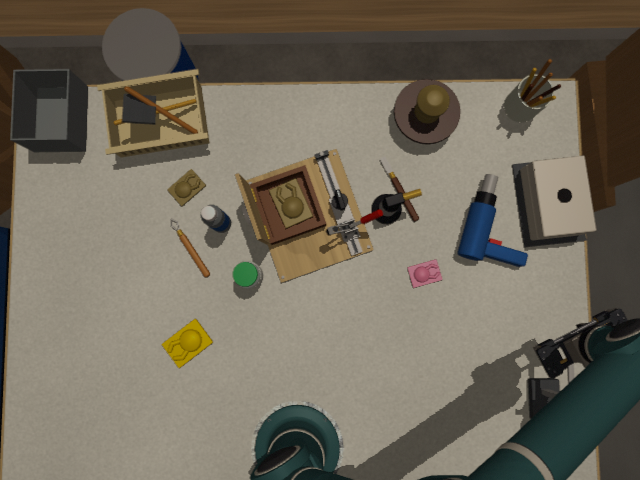

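View pics/side0.png

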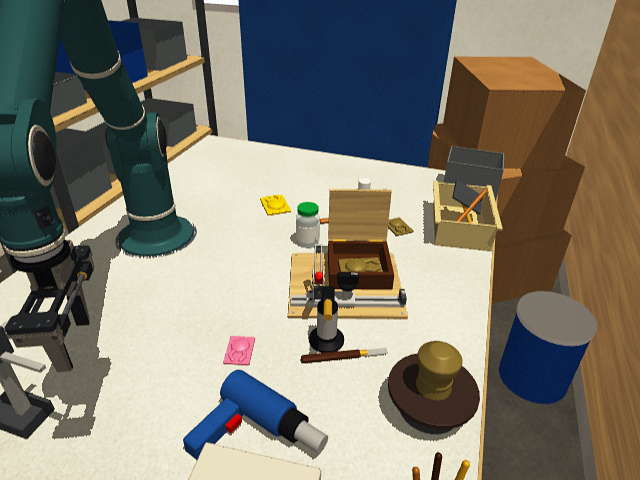

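The top view shows the rig at about (300,215), with the lid open on the left at (255,205). The clamp is at (345,230), and its red handle points at the torch at (388,208). There are three olive pieces:
- In the box at (292,203): lies in the box and is larger, so this is the master.
- At (187,187): smaller and on the table, so a look-alike.
- At (430,105): a bowl and knob, also no part of the job.

The side view agrees. I never need to touch the master. Next I'll measure the rig.

```bash
cat > m.py <<'E'
from h import *
im=cv2.imread("pics/top0.png");d=np.load("top0.npy");P=pts("top",d)
x,y,z=P[...,0],P[...,1],P[...,2]
box=np.zeros((480,640),bool);box[140:290,225:380]=1
hsv=cv2.cvtColor(im,cv2.COLOR_BGR2HSV)
# board points
m=box&(abs(z-12)<5)&(hsv[...,1]>60)
n,l,s,c=cv2.connectedComponentsWithStats(m.astype(np.uint8));k=1+np.argmax(s[1:,4]);
for nm,mm in(("board",m),("rim",box&(abs(z-60)<4)&(hsv[...,2]<110))):
    q=P[mm][:,:2].astype(np.float32);r=cv2.minAreaRect(q);print(nm,len(q),np.median(z[mm]),r,cv2.boxPoints(r).round().tolist())
# steel stuff
for nm,mm in(("torch",np.s_[185:225,365:425]),("jar",np.s_[255:295,228:265]),("can",np.s_[200:235,195:235])):
    sub=P[mm];h=sub[...,2]>30;q=sub[h];print(nm,q.min(0).round(),q.max(0).round(),np.median(q,0).round())
H,S,Vv=cv2.split(hsv)
mr=box&((H<6)|(H>174))&(S>180)&(Vv>100);mr[:,:345]=0
q=P[mr];print("red",len(q),q[q[:,1].argsort()][[0,len(q)//2,-1]].round())
cv2.imwrite("pics/c1.png",cv2.resize(im[140:290,180:440],None,fx=3,fy=3,interpolation=cv2.INTER_CUBIC))
E
python3 m.py
```

```text
board 4237 12.410613470535509 ((599.7066650390625, -53.37030029296875), (285.8134765625, 298.33123779296875), 19.01186180114746) [[416.0, 41.0], [513.0, -241.0], [783.0, -148.0], [686.0, 134.0]]
rim 847 60.10735150966775 ((574.3115844726562, 38.5980224609375), (232.8033447265625, 293.4636535644531), 28.95056915283203) [[401.0, 111.0], [543.0, -146.0], [747.0, -33.0], [605.0, 223.0]]
torch [ 377. -305.   31.] [ 634.  -59. 1510.] [ 601. -233.  142.]
jar [377. -59.  32.] [ 469.  150. 1510.] [432. 114. 119.]
can [377. -59.  31.] [ 598.  222. 1510.] [565. 186. 156.]
red 16 [[ 582. -202.  151.]
 [ 578. -199.  159.]
 [ 565. -162.  118.]]
```

View pics/c1.png

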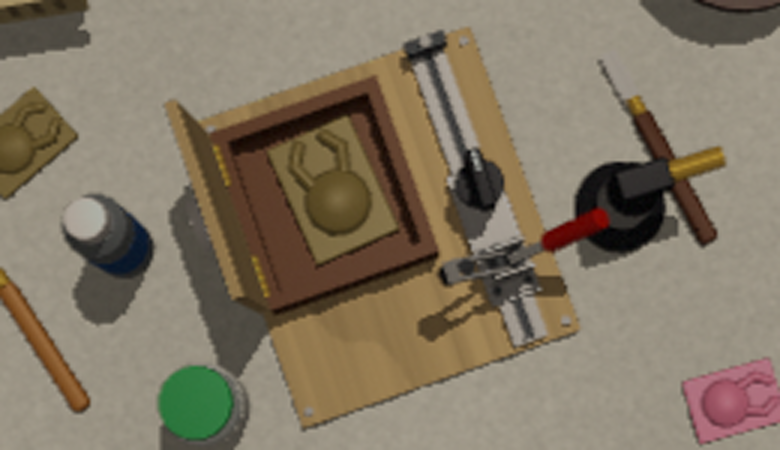

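The crop (3x, offset (180,140)) shows:
- **Board corners:** about (470,28), (578,330) and (303,428).
- **Clamp parts:** the end stop is at (425,45), the knob at (479,180) and the bracket at (505,265).
- **Handle:** the red tip is at about (603,215).
- **Torch:** it stands at about (620,205), close to the handle, with its nozzle pointing away.

The larger olive master in the box is confirmed. Next I'll cast rays for these points.

```bash
cat >> h.py <<'E'
def ray(name,uv,z):
    c=camera_info(name);K=np.array(c["camera_matrix"]);V=np.linalg.inv(np.array(c["view"]))
    r=V[:3,:3]@np.linalg.inv(K)@np.array([uv[0],uv[1],1.]);o=V[:3,3];return o+r*(z-o[2])/r[2]
E
cat > m2.py <<'E'
from h import *
C=lambda a,b:((a+1)/3-.33+180,(b+1)/3-.33+140)
A=[((470,28),(105,-170),12),((578,330),(-180,-170),12),((303,428),(-180,85),12),((425,40),(96,-125),44),((437,256),(-80,-75),60),((376,80),(80,-75),60),((277,312),(-80,75),60)]
W=np.array([ray("top",C(*a),z)[:2] for a,_,z in A]);R=np.array([b for _,b,_ in A],float)
w0,r0=W.mean(0),R.mean(0);a=W-w0;b=R-r0
th=np.arctan2((b[:,0]*a[:,1]-b[:,1]*a[:,0]).sum(),(b*a).sum())
M=np.array([[np.cos(th),-np.sin(th)],[np.sin(th),np.cos(th)]]);t=w0-M@r0
print("yaw",th,np.degrees(th),"t",t,"resid",(W-(R@M.T+t)).round(1).tolist())
toR=lambda p:np.r_[M.T@(np.array(p)[:2]-t),p[2]]
np.savez("rig.npz",M=M,t=t,th=th)
for nm,px,z in(("bracket",(505,250),100),("knobtop",(481,180),102),("barend1",(474,152),102),("barend2",(486,205),102),("handletip",(604,214),155)):print(nm,toR(ray("top",C(*px),z)).round(1))
im=cv2.imread("pics/top0.png");d=np.load("top0.npy");P=pts("top",d)
Q=P.copy();Q[...,:2]=(P[...,:2]-t)@M
np.set_printoptions(suppress=True)
for nm,s,zl in(("torch",np.s_[185:228,370:425],(5,160)),("jar",np.s_[255:295,228:265],(100,125)),("can",np.s_[200:235,195:235],(140,195)),("lid",np.s_[165:250,234:272],(75,230))):
    q=Q[s].reshape(-1,3);q=q[(q[:,2]>zl[0])&(q[:,2]<zl[1])]
    print(nm,len(q),q.min(0).round(),q.max(0).round())
    if nm=="lid":print(q[q[:,2].argsort()][::60].round())
    if nm=="torch":
        b=Q[s].reshape(-1,3);
        for lo,hi in((3,12),(12,60),(60,120),(120,150)):
            e=b[(b[:,2]>lo)&(b[:,2]<hi)]; print(lo,hi,len(e),e.min(0).round(),e.max(0).round()) if len(e) else 0
print("grid of handle/torch")
for v in range(205,225,3):print(v,[Q[v,u].round().astype(int).tolist() for u in range(352,402,6)])
E
python3 m2.py
```

```text
yaw 0.333543227459849 19.110619218621373 t [611.42358426  17.98798897] resid [[-1.3, -0.2], [1.2, 3.3], [2.2, -0.3], [3.6, 0.1], [-2.8, 2.2], [-3.1, 0.0], [0.3, -5.1]]
bracket [-100.5 -123.8  100. ]
knobtop [ -39.8 -124.8  102. ]
barend1 [ -16.1 -127.3  102. ]
barend2 [ -60.6 -121.6  102. ]
handletip [-105.5 -201.6  155. ]
torch 1272 [-161. -351.    5.] [ -25. -172.  160.]
3 12 569 [-162. -351.    3.] [ -17. -184.   12.]
12 60 289 [-144. -306.   12.] [ -37. -198.   60.]
60 120 144 [-110. -254.   60.] [ -66. -215.  119.]
120 150 402 [-116. -309.  121.] [ -74. -172.  150.]
jar 468 [-163.  122.  100.] [-104.  184.  125.]
can 374 [ -3. 155. 140.] [ 48. 206. 195.]
lid 813 [-78.  76.  76.] [ 83. 110. 218.]
[[-33.  77.  76.]
 [-59.  78.  98.]
 [-50.  78. 116.]
 [  2. 100. 127.]
 [  1. 107. 134.]
 [ 27.  81. 151.]
 [-11.  82. 169.]
 [  9.  82. 187.]
 [ 29.  83. 202.]
 [ 54.  89. 207.]
 [ 25.  91. 209.]
 [-21.  85. 210.]
 [-72.  86. 212.]
 [ 45.  86. 214.]]
grid of handle/torch
205 [[-49, -157, 12], [-53, -173, 1], [-58, -188, -1], [-64, -203, 2], [-71, -216, 14], [-86, -216, 105], [-96, -222
[... 323 characters left out ...]
 102], [-109, -240, 97], [-106, -269, 11]]
214 [[-71, -149, 9], [-76, -164, 9], [-81, -179, 4], [-102, -175, 147], [-107, -188, 153], [-111, -202, 145], [-108, -229, 60], [-108, -253, 8], [-113, -268, 3]]
217 [[-81, -144, 34], [-84, -161, 15], [-102, -162, 131], [-108, -174, 140], [-113, -186, 147], [-106, -219, 16], [-110, -235, 11], [-115, -250, 8], [-120, -266, 1]]
220 [[-96, -135, 103], [-92, -158, 12], [-108, -160, 125], [-114, -172, 132], [-107, -204, 4], [-113, -217, 14], [-117, -232, 9], [-123, -247, 9], [-127, -263, 3]]
223 [[-101, -134, 82], [-109, -145, 110], [-114, -158, 115], [-108, -187, -2], [-114, -201, 3], [-120, -215, 10], [-125, -230, 9], [-129, -246, 0], [-135, -261, -1]]
```

Emit:
jog_arm --motion '[[[0, 0, -30], [0, 0, 3.4], 1], [[0, 0, -30], [0, 0, 3.4], 1], [[0, 0, -30], [0, 0, 0], 1], [[0, 0, -30], [0, 0, 0], 1], [[0, 0, -30], [0, 0, 0], 1], [[0, 0, -20], [0, 0, 0], 1], [[20, -24, 0], [0, 0, 0], 1], [[20, -24, 0], [0, 0, 0], 1], [[20, -24, 0], [0, 0, 0], 1], [[20, -24, 0], [0, 0, 0], 1], [[20, -24, 0], [0, 0, 0], 1], [[20, -24, 0], [0, 0, 0], 1]]' --grip_force 20

```text
time_s: 1.1
eef_pos: [350.2, -407.8, 353.9]
orientation: [-3.141, 0.0, 0.333]
force: [0.5, -0.6, -0.2]
opening: 14.0
```

Emit:
jog_arm --motion '[[[20, -24, 0], [0, 0, 0], 1], [[20, -24, 0], [0, 0, 0], 1], [[20, -24, 0], [0, 0, 0], 1], [[20, -24, 0], [0, 0, 0], 1], [[20, -24, 0], [0, 0, 0], 1], [[20, -24, 0], [0, 0, 0], 1], [[20, -24, 0], [0, 0, 0], 1], [[20, -24, 0], [0, 0, 0], 1], [[20, -24, 0], [0, 0, 0], 1], [[20, -24, 0], [0, 0, 0], 1], [[20, -24, 0], [0, 0, 0], 1], [[20, -24, 0], [0, 0, 0], 1]]'

```text
time_s: 2.1
eef_pos: [482.8, -57.4, 354.1]
orientation: [3.141, 0.0, 0.333]
force: [1.3, -0.0, -0.1]
opening: 0.2
```

```bash
cat > s.py <<'E'
from h import *
g=np.load("rig.npz");s=sense();p=s["eef_pos"]
print("t",s["time_s"],"rig",(g["M"].T@(p[:2]-g["t"])).round(1),"z",p[2].round(1),"rpy-rigyaw",(s["orientation"]-[0,0,g["th"]]).round(3),"F rig",(g["M"].T@s["force"][:2]).round(1),s["force"][2].round(1),"open",round(s["opening"],1),"q",s["qpos"].round(2))
E
python3 s.py
```

```text
t 2.1 rig [-146.3  -29.1] z 354.1 rpy-rigyaw [ 3.141e+00  0.000e+00 -1.000e-03] F rig [ 1.2 -0.4] -0.1 open 0.2 q [ 0.45  0.08 -0.42  1.74  0.03  1.33 -1.22]
```

Emit:
jog_arm --motion '[[[19, -22, 0], [0, 0, 0], 1], [[19, -22, 0], [0, 0, 0], 1], [[19, -22, 0], [0, 0, 0], 1], [[19, -22, 0], [0, 0, 0], 1], [[19, -22, 0], [0, 0, 0], 1], [[0, 0, 0], [0, 0, 0], 1], [[0, 0, 0], [0, 0, 0], 1]]'

```text
time_s: 2.68
eef_pos: [536.3, 77.7, 353.6]
orientation: [-3.141, 0.001, 0.336]
force: [0.4, -0.3, 0.0]
opening: 0.7
```

```bash
python3 s.py
```

```text
t 2.6833 rig [-51.4  81. ] z 353.6 rpy-rigyaw [-3.141e+00  1.000e-03  3.000e-03] F rig [ 0.3 -0.4] 0.0 open 0.7 q [ 0.24  0.2  -0.53  1.61  0.1   1.35 -1.53]
```

Emit:
jog_arm --motion '[[[18, -20.5, 0], [0, 0, 0], 1], [[18, -20.5, 0], [0, 0, 0], 1], [[0, 0, 30], [0, 0, 0], 1], [[0, 0, 30], [0, 0, 0], 1], [[0, 0, 30], [0, 0, 0], 1], [[0, 0, 0], [0, 0, 0], 1], [[0, 0, 0], [0, 0, 0], 1]]'

```text
time_s: 3.27
eef_pos: [556.5, 124.8, 263.5]
orientation: [3.141, 0.003, 0.331]
force: [0.7, 0.7, -0.1]
opening: 0.3
```

```bash
python3 s.py; python3 - <<'E'
from h import *
a,d=get_image("top");b,_=get_image("side")
P=pts("top",d);
A=cv2.resize(a[130:270,180:320],(400,400));B=cv2.resize(b[130:310,270:450],(400,400))
cv2.imwrite("pics/l1.png",np.hstack([A,B]))
E
```

```text
t 3.2667 rig [-17.  118.9] z 263.5 rpy-rigyaw [ 3.141e+00  3.000e-03 -2.000e-03] F rig [0.9 0.4] -0.1 open 0.3 q [ 0.15  0.32 -0.54  1.68  0.18  1.19 -1.67]
```

View pics/l1.png

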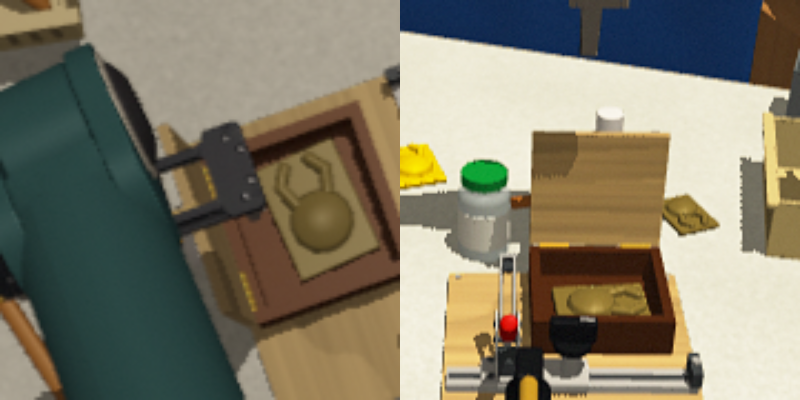

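The side view shows the closed fingertips above the lid's outer side, and the can is to the right and clear. The jar is also clear. I'll go down behind the lid.

Emit:
jog_arm --motion '[[[0, -4, 0], [0, 0, 0], 1], [[0, 0, 20], [0, 0, 0], 1], [[0, 0, 20], [0, 0, 0], 1], [[0, 0, 20], [0, 0, 0], 1], [[0, 0, 11], [0, 0, 0], 1], [[0, 0, 0], [0, 0, 0], 1]]'

```text
time_s: 3.87
eef_pos: [555.1, 130.2, 192.2]
orientation: [-3.141, 0.002, 0.333]
force: [0.2, 0.3, -0.4]
opening: 0.6
```

```bash
python3 s.py; python3 -c "
import numpy as np
th=np.arange(1.62,-.01,-.09);y=75-125*np.cos(th)+10*np.sin(th)+18;z=60.5+125*np.sin(th)+10*np.cos(th)+8
for a in zip(th.round(2),y.round(1),z.round(1),(-np.diff(y,prepend=y[0])).round(1),(-np.diff(z,prepend=z[0])).round(1)):print(*a)"
```

```text
t 3.8667 rig [-16.5 124.5] z 192.2 rpy-rigyaw [-3.141e+00  2.000e-03 -1.000e-03] F rig [0.3 0.2] -0.4 open 0.6 q [ 0.13  0.39 -0.53  1.77  0.22  1.05 -1.72]
1.62 109.1 192.9 -0.0 -0.0
1.53 97.9 193.8 11.2 -0.9
1.44 86.6 193.7 11.3 0.1
1.35 75.4 192.7 11.2 1.1
1.26 64.3 190.6 11.1 2.1
1.17 53.4 187.5 10.9 3.1
1.08 42.9 183.5 10.5 4.0
0.99 32.8 178.5 10.1 5.0
0.9 23.1 172.6 9.6 5.9
0.81 14.1 165.9 9.1 6.7
0.72 5.6 158.4 8.4 7.5
0.63 -2.1 150.2 7.7 8.2
0.54 -9.1 141.3 7.0 8.9
0.45 -15.2 131.9 6.1 9.5
0.36 -20.5 121.9 5.3 10.0
0.27 -24.8 111.5 4.3 10.4
0.18 -28.2 100.7 3.4 10.8
0.09 -30.6 89.7 2.4 11.0
-0.0 -32.0 78.5 1.4 11.2
```

Emit:
jog_arm --motion '[[[0, 8, 0], [0, 0, 0], 1], [[0, 8, -1], [0, 0, 0], 1], [[0, 11, -1], [0, 0, 0], 1], [[0, 11, 0], [0, 0, 0], 1], [[0, 11, 1], [0, 0, 0], 1]]'

```text
time_s: 4.28
eef_pos: [573.1, 82.4, 195.3]
orientation: [3.141, -0.002, 0.332]
force: [-0.3, 0.3, -0.2]
opening: 0.4
```

Emit:
jog_arm --motion '[[[0, 11, 2], [0, 0, 0], 1], [[0, 11, 3], [0, 0, 0], 1], [[0, 10.5, 4], [0, 0, 0], 1], [[0, 10, 5], [0, 0, 0], 1]]'

```text
time_s: 4.62
eef_pos: [586.2, 42.6, 179.8]
orientation: [3.141, 0.0, 0.332]
force: [-0.1, -0.2, -0.0]
opening: 0.4
```

```bash
python3 s.py
```

```text
t 4.6167 rig [-15.8  31.5] z 179.8 rpy-rigyaw [ 3.141e+00  0.000e+00 -1.000e-03] F rig [-0.1 -0.2] -0.0 open 0.4 q [ 0.25  0.42 -0.49  1.74  0.23  1.04 -1.56]
```

```bash
python3 - <<'E'
from h import *
a,d=get_image("top");b,_=get_image("side")
A=cv2.resize(a[130:290,220:380],(400,400));B=cv2.resize(b[130:310,270:450],(400,400))
cv2.imwrite("pics/l2.png",np.hstack([A,B]))
E
```

```text
(no output)
```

View pics/l2.png

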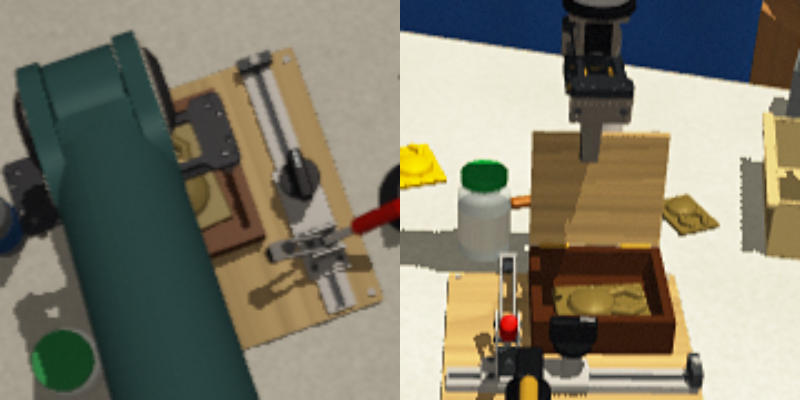

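The side view shows the lid unmoved, with the finger on its inner side. I'll check this by depth before doing anything else.

```bash
python3 - <<'E'
from h import *
g=np.load("rig.npz");M,t=g["M"],g["t"];np.set_printoptions(suppress=True)
toW=lambda r:np.r_[M@np.array(r[:2],float)+t,r[2]]
b,d=get_image("side");P=pts("side",d);Q=P.copy();Q[...,:2]=(P[...,:2]-t)@M
print("tip px",proj("side",toW((-16,31.5,172))).round(),"lid corner px upright",proj("side",np.array([toW((-80,80,210)),toW((80,80,210)),toW((-80,75,60))])).round().tolist())
for v in(192,200,210,220,230):print(v,[Q[v,u].round().astype(int).tolist() for u in(336,345,355,365,380)])
d0=np.load("side0.npy");print("moved since start (px count in lid area):",(abs(d0-d)[188:240,330:392]>8).sum())
E
python3 s.py
```

```text
tip px [[354. 214.]] lid corner px upright [[329.0, 191.0], [391.0, 192.0], [327.0, 241.0]]
192 [[-61, 85, 205], [-38, 83, 206], [-20, 10, 246], [14, 81, 208], [51, 76, 211]]
200 [[-60, 82, 183], [-37, 80, 184], [-18, 18, 220], [15, 80, 185], [55, 84, 183]]
210 [[-59, 82, 153], [-36, 79, 155], [-9, 80, 155], [17, 79, 156], [56, 75, 158]]
220 [[-58, 80, 123], [-35, 77, 126], [-8, 79, 125], [19, 76, 126], [59, 80, 125]]
230 [[-57, 78, 93], [-33, 80, 92], [-6, 76, 94], [20, 72, 97], [61, 77, 95]]
moved since start (px count in lid area): 271
t 4.7667 rig [-16.3  32.1] z 179.4 rpy-rigyaw [-3.141e+00  1.000e-03 -2.000e-03] F rig [-0.3 -0.3] -0.1 open 0.6 q [ 0.25  0.42 -0.49  1.74  0.23  1.04 -1.56]
```

```bash
python3 - <<'E'
from h import *
g=np.load("rig.npz");M,t=g["M"],g["t"];np.set_printoptions(suppress=True)
b,d=get_image("side");P=pts("side",d);Q=P.copy();Q[...,:2]=(P[...,:2]-t)@M
for v in range(160,208,3):
  r=[(u,*Q[v,u].round().astype(int)) for u in range(338,378,1) if Q[v,u,1]<70 and Q[v,u,2]>60]
  if r:print(v,len(r),r[0],r[len(r)//2],r[-1])
toW=lambda r:np.r_[M@np.array(r[:2],float)+t,r[2]]
print("l1 tip pred px",proj("side",toW((-17,119,255))))
p=sense()["eef_pos"];print("pts near tool, lowest z in top view:")
a,dt=get_image("top");T=pts("top",dt)
# FK-independent: start picture, open fingers near (283,-585,175)
s0=np.load("side0.npy");S=pts("side",s0);m=(np.hypot(S[...,0]-283,S[...,1]+585)<75)&(S[...,2]>60);print(m.sum(),np.percentile(S[m][:,2],[0,2,10,50,90]).round())
E
```

```text
160 27 (344, np.int64(-48), np.int64(35), np.int64(318)) (357, np.int64(-18), np.int64(25), np.int64(323)) (370, np.int64(13), np.int64(27), np.int64(322))
163 28 (344, np.int64(-48), np.int64(26), np.int64(315)) (358, np.int64(-17), np.int64(9), np.int64(323)) (371, np.int64(13), np.int64(11), np.int64(322))
166 31 (344, np.int64(-49), np.int64(18), np.int64(311)) (359, np.int64(-21), np.int64(-47), np.int64(342)) (374, np.int64(13), np.int64(-43), np.int64(340))
169 31 (345, np.int64(-47), np.int64(2), np.int64(310)) (360, np.int64(-19), np.int64(-60), np.int64(341)) (375, np.int64(14), np.int64(-56), np.int64(339))
172 30 (345, np.int64(-46), np.int64(7), np.int64(301)) (360, np.int64(-19), np.int64(-61), np.int64(334)) (374, np.int64(12), np.int64(-58), np.int64(333))
175 28 (347, np.int64(-47), np.int64(-62), np.int64(327)) (361, np.int64(-16), np.int64(-60), np.int64(326)) (374, np.int64(12), np.int64(-65), np.int64(329))
178 29 (346, np.int64(-48), np.int64(-52), np.int64(315)) (360, np.int64(-18), np.int64(-57), np.int64(318)) (374, np.int64(14), np.int64(-52), np.int64(315))
[... 666 characters left out ...]
(31), np.int64(232)) (355, np.int64(-19), np.int64(18), np.int64(239)) (359, np.int64(-9), np.int64(18), np.int64(239))
196 9 (351, np.int64(-27), np.int64(25), np.int64(227)) (355, np.int64(-18), np.int64(20), np.int64(230)) (359, np.int64(-9), np.int64(17), np.int64(231))
199 8 (351, np.int64(-27), np.int64(28), np.int64(217)) (355, np.int64(-18), np.int64(19), np.int64(222)) (358, np.int64(-10), np.int64(22), np.int64(220))
202 7 (352, np.int64(-25), np.int64(19), np.int64(213)) (355, np.int64(-16), np.int64(27), np.int64(209)) (358, np.int64(-9), np.int64(23), np.int64(211))
l1 tip pred px [[353.17023271 168.83880584]]
pts near tool, lowest z in top view:
14091 [176. 228. 319. 474. 596.]
```

```bash
python3 - <<'E'
from h import *
np.set_printoptions(suppress=True)
s0=np.load("side0.npy");S=pts("side",s0)
print("tip px pred",proj("side",[[283,-585,175],[263,-543,175],[304,-627,175]]).round().tolist())
for v in range(310,385,6):
  r=[(u,*S[v,u].round().astype(int).tolist()) for u in range(0,110,3) if S[v,u,2]>60]
  print(v,r[:1],r[len(r)//2:len(r)//2+1],r[-1:])
E
cp pics/side0.png x.png; python3 -c "
import cv2;a=cv2.imread('x.png');cv2.imwrite('pics/st.png',cv2.resize(a[220:480,0:200],None,fx=2,fy=2))"
```

```text
tip px pred [[81.0, 363.0], [88.0, 342.0], [73.0, 385.0]]
310 [(21, 289, -646, 346)] [(66, 321, -605, 321)] [(87, 266, -527, 237)]
316 [(15, 290, -657, 345)] [(48, 333, -643, 346)] [(87, 268, -533, 229)]
322 [(6, 140, -583, 219)] [(45, 337, -653, 345)] [(87, 271, -539, 222)]
328 [(0, 159, -606, 233)] [(33, 330, -666, 344)] [(66, 340, -629, 314)]
334 [(0, 157, -609, 222)] [(33, 325, -667, 332)] [(63, 343, -640, 313)]
340 [(0, 157, -613, 212)] [(36, 319, -662, 315)] [(63, 346, -644, 307)]
346 [(0, 157, -618, 202)] [(33, 314, -666, 305)] [(63, 316, -626, 266)]
352 [(0, 157, -621, 192)] [(51, 310, -643, 268)] [(66, 314, -624, 251)]
358 [(0, 158, -626, 183)] [(24, 197, -614, 185)] [(69, 312, -622, 235)]
364 [(0, 145, -624, 161)] [(33, 222, -620, 186)] [(69, 826, -986, 802)]
370 [(0, 145, -628, 150)] [(39, 239, -626, 185)] [(69, 316, -632, 221)]
376 [(0, 142, -631, 137)] [(9, 145, -619, 126)] [(15, 147, -611, 118)]
382 [(0, 135, -631, 119)] [(12, 144, -619, 109)] [(108, 826, -986, 802)]
```

View pics/st.png

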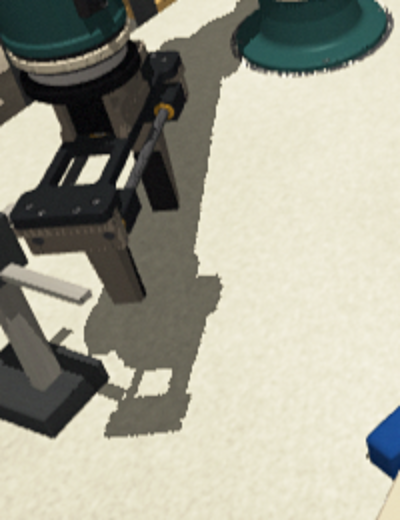

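Both at the start and now, the camera puts the fingertips about 37 mm higher than the reported TCP implies: the tip is at TCP z + 29, not TCP z − 8. That explains why the fingers cleared the lid without any force. I'll use the camera-based offset, check it by contact, and go back behind the lid.

Emit:
jog_arm --motion '[[[0, 0, -25], [0, 0, 0], 1], [[0, 0, -25], [0, 0, 0], 1], [[0, -31, 0], [0, 0, 0], 1], [[0, -31, 0], [0, 0, 0], 1], [[0, -31, 0], [0, 0, 0], 1], [[0, 0, 0], [0, 0, 0], 1], [[0, 0, 20], [0, 0, 0], 1], [[0, 0, 20], [0, 0, 0], 1], [[0, 0, 18], [0, 0, 0], 1], [[0, 0, 16], [0, 0, 0], 1], [[0, 0, 0], [0, 0, 0], 1]]'

```text
time_s: 5.78
eef_pos: [553.0, 132.0, 153.4]
orientation: [-3.141, 0.005, 0.335]
force: [-0.7, 0.1, 0.4]
opening: 0.3
```

```bash
python3 s.py
```

```text
t 5.7833 rig [-17.9 126.9] z 153.4 rpy-rigyaw [-3.141e+00  5.000e-03  1.000e-03] F rig [-0.7  0.3] 0.4 open 0.3 q [ 0.12  0.43 -0.52  1.8   0.25  0.98 -1.74]
```

Emit:
jog_arm --motion '[[[0, 8, 0], [0, 0, 0], 1], [[0, 8, -1], [0, 0, 0], 1], [[0, 11, -1], [0, 0, 0], 1], [[0, 11, 0], [0, 0, 0], 1]]'

```text
time_s: 6.12
eef_pos: [568.8, 95.8, 159.8]
orientation: [-3.141, -0.002, 0.333]
force: [-1.8, 2.3, 2.7]
opening: 0.7
```

```bash
python3 s.py; cat > lid.py <<'E'
from h import *
g=np.load("rig.npz");M,t=g["M"],g["t"]
b,d=get_image("side");P=pts("side",d);Q=P.copy();Q[...,:2]=(P[...,:2]-t)@M
m=(Q[...,0]>25)&(Q[...,0]<75)&(Q[...,2]>66)&(Q[...,1]<97)&(Q[...,1]>-90)&(Q[...,2]<235);m[:170]=0
q=Q[m];e=q[q[:,2]>np.percentile(q[:,2],85)] if len(q) else q
print(len(q),np.median(e,0).round(), "lid angle~",np.arctan2(np.median(e[:,2])-60,75-np.median(e[:,1])).round(2))
E
python3 lid.py
```

```text
t 6.1167 rig [-14.8  87.5] z 159.8 rpy-rigyaw [-3.141e+00 -2.000e-03 -0.000e+00] F rig [-0.9  2.8] 2.7 open 0.7 q [ 0.17  0.43 -0.51  1.79  0.24  0.99 -1.67]
885 [ 51.  65. 206.] lid angle~ 1.5
```

The lid now moves (2.8 N). I'll carry on along the arc.

Emit:
jog_arm --motion '[[[0, 11, 2], [0, 0, 0], 1], [[0, 11, 3], [0, 0, 0], 1], [[0, 11, 4], [0, 0, 0], 1], [[0, 10.5, 4.5], [0, 0, 0], 1], [[0, 10, 5], [0, 0, 0], 1], [[0, 9.6, 6], [0, 0, 0], 1]]'

```text
time_s: 6.67
eef_pos: [588.9, 34.5, 133.2]
orientation: [3.141, 0.0, 0.332]
force: [-0.2, 1.1, 2.5]
opening: 0.6
```

```bash
python3 s.py;python3 lid.py
```

```text
t 6.6667 rig [-15.9  23. ] z 133.2 rpy-rigyaw [ 3.141e+00  0.000e+00 -1.000e-03] F rig [0.1 1.1] 2.5 open 0.6 q [ 0.25  0.48 -0.48  1.78  0.26  0.95 -1.57]
471 [ 51.  -9. 187.] lid angle~ 0.99
```

Emit:
jog_arm --motion '[[[0, 9, 6.5], [0, 0, 0], 1], [[0, 8.4, 7.5], [0, 0, 0], 1], [[0, 7.7, 8], [0, 0, 0], 1], [[0, 7, 9], [0, 0, 0], 1], [[0, 6, 9.5], [0, 0, 0], 1], [[0, 5.3, 10], [0, 0, 0], 1], [[0, 4.3, 10.4], [0, 0, 0], 1], [[0, 3.4, 10.8], [0, 0, 0], 1]]'

```text
time_s: 7.38
eef_pos: [605.2, -12.7, 60.8]
orientation: [3.141, 0.0, 0.333]
force: [1.1, -1.4, 2.6]
opening: 0.7
```

```bash
python3 s.py;python3 lid.py
```

```text
t 7.3833 rig [-16. -27.] z 60.8 rpy-rigyaw [ 3.141e+00  0.000e+00 -1.000e-03] F rig [ 0.6 -1.7] 2.6 open 0.7 q [ 0.29  0.59 -0.43  1.78  0.32  0.84 -1.53]
508 [ 46. -65.  97.] lid angle~ 0.26
```

Emit:
jog_arm --motion '[[[0, 2, 9], [0, 0, 0], 1], [[0, 1, 8], [0, 0, 0], 1], [[0, 0, 3], [0, 0, 0], 1]]'

```text
time_s: 7.68
eef_pos: [605.4, -14.9, 40.6]
orientation: [-3.141, 0.001, 0.333]
force: [0.1, -1.4, 8.3]
opening: 0.2
```

```bash
python3 s.py;python3 lid.py
```

```text
t 7.6833 rig [-16.4 -29.1] z 40.6 rpy-rigyaw [-3.141e+00  1.000e-03 -0.000e+00] F rig [-0.3 -1.3] 8.3 open 0.2 q [ 0.28  0.62 -0.42  1.79  0.33  0.8  -1.54]
618 [52. -5. 74.] lid angle~ 0.17
```

Emit:
jog_arm --motion '[[[0, 0, 2], [0, 0, 0], 1], [[0, 0, 0], [0, 0, 0], 1]]'

```text
time_s: 7.9
eef_pos: [606.2, -14.3, 40.7]
orientation: [3.141, -0.0, 0.334]
force: [-2.3, -0.8, 4.6]
opening: 0.8
```

Emit:
jog_arm --motion '[[[0, 0, -30], [0, 0, 0], 1], [[0, 0, -35], [0, 0, 0], 1], [[0, 0, -35], [0, 0, 0], 1], [[0, 0, -30], [0, 0, 0], 1], [[-28, 15, 0], [0, 0, 0], 1], [[-28, 15, 0], [0, 0, 0], 1], [[-28, 15, 0], [0, 0, 0], 1], [[-28, 15, 0], [0, 0, 0], 1], [[-28, 15, 0], [0, 0, 0], 1], [[-28, 15, 0], [0, 0, 0], 1], [[0, 0, 0], [0, 0, 0], 1]]'

```text
time_s: 8.82
eef_pos: [472.6, -159.8, 169.9]
orientation: [3.14, 0.003, 0.326]
force: [-0.1, 0.9, 0.4]
opening: 0.4
```

```bash
python3 s.py; python3 - <<'E'
from h import *
g=np.load("rig.npz");M,t=g["M"],g["t"];np.set_printoptions(suppress=True)
a,d=get_image("top");P=pts("top",d);Q=P.copy();Q[...,:2]=(P[...,:2]-t)@M
for x in(-60,0,60):
  for y in(-65,-20,60):
    m=(abs(Q[...,0]-x)<5)&(abs(Q[...,1]-y)<5)&(Q[...,2]<110);print(x,y,m.sum(),np.median(Q[m][:,2]).round(1))
b,ds=get_image("side");cv2.imwrite("pics/l3.png",np.hstack([cv2.resize(a[130:290,220:420],(500,400)),cv2.resize(b[210:340,280:410],(300,400))[:, :]]))
E
```

```text
t 8.8167 rig [-189.3 -122.5] z 169.9 rpy-rigyaw [ 3.14e+00  3.00e-03 -8.00e-03] F rig [0.2 0.9] 0.4 open 0.4 q [ 0.66  0.27 -0.46  1.95  0.15  0.95 -1.13]
-60 -65 15 69.3
-60 -20 17 70.6
-60 60 16 70.0
0 -65 17 72.9
0 -20 14 71.6
0 60 14 72.2
60 -65 16 71.5
60 -20 17 72.1
60 60 15 71.4
```

View pics/l3.png

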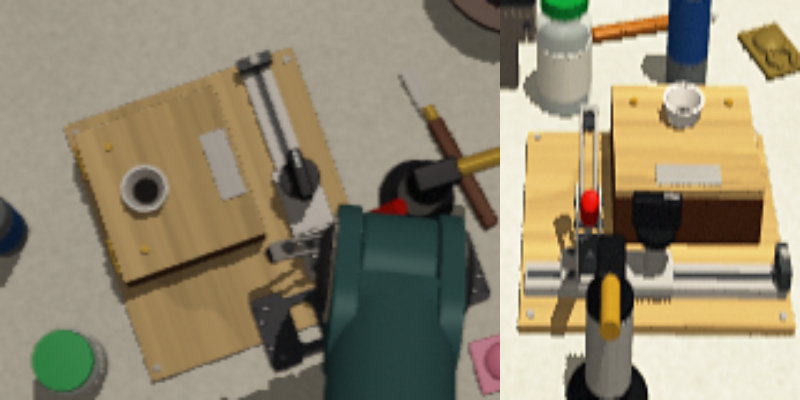

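The lid is flat: top heights are 69–73 mm, against 70.5. In the picture the strip is at (225,163), the cup at (145,188), and the can, jar and torch haven't moved. Next I'll push the carriage on the bracket's near face, with the tool tilted back 14° to clear the handle.

Emit:
jog_arm --motion '[[[0, 0, 31], [0, 0, 0], 1], [[0, 1, 31], [0, 0, 0], 1], [[0, 1, 31], [0, 0, 0], 1], [[0, 0, 29], [0, 0, 0], 1], [[0, 0, 0], [0, 7, 0], 1], [[0, 0, 0], [0, 7, 0], 1], [[19.4, 0, 4.8], [0, 0, 0], 1], [[14.5, 0, 3.6], [0, 0, 0], 1], [[0, 0, 0], [0, 0, 0], 1]]'

```text
time_s: 9.67
eef_pos: [513.5, -144.7, 48.7]
orientation: [-3.141, -0.248, 0.333]
force: [0.0, -0.2, 0.5]
opening: 0.1
```

```bash
python3 s.py
```

```text
t 9.6667 rig [-145.8 -121.7] z 48.7 rpy-rigyaw [-3.141e+00 -2.480e-01 -1.000e-03] F rig [-0.  -0.2] 0.5 open 0.1 q [ 0.74  0.45 -0.51  2.13  0.16  0.42 -1.08]
```

Emit:
jog_arm --motion '[[[11.6, 1, 2.9], [0, 0, 0], 1], [[11.6, 1, 2.9], [0, 0, 0], 1], [[11.6, 1, 2.9], [0, 0, 0], 1], [[11.6, 0, 2.9], [0, 0, 0], 1], [[11.6, 0, 2.9], [0, 0, 0], 1]]'

```text
time_s: 10.08
eef_pos: [568.0, -126.8, 47.7]
orientation: [-3.141, -0.242, 0.335]
force: [-5.0, -0.8, 4.8]
opening: 0.6
```

```bash
python3 s.py; cat > c.py <<'E'
from h import *
import sys
g=np.load("rig.npz");M,t=g["M"],g["t"]
b,d=get_image("side");P=pts("side",d);Q=P.copy();Q[...,:2]=(P[...,:2]-t)@M
hsv=cv2.cvtColor(b,cv2.COLOR_BGR2HSV);H,S,V=cv2.split(hsv)
m=((H<6)|(H>174))&(S>170)&(V>90)&(Q[...,2]>60);m[:, 430:]=0;m[350:]=0
q=Q[m];q=q[(abs(q[:,0]+50)<110)&(q[:,1]>-260)&(q[:,1]<-120)];print("red",len(q),np.median(q,0).round(), q[:,2].min().round(),q[:,2].max().round())
m=(V<50)&(Q[...,2]>76)&(Q[...,2]<110)&(abs(Q[...,1]+125)<30)&(Q[...,0]>-80)&(Q[...,0]<120)
q=Q[m];print("knob",len(q),q.mean(0).round() if len(q) else 0, q[:,0].min().round(),q[:,0].max().round())
if len(sys.argv)>1:cv2.imwrite(sys.argv[1],cv2.resize(b[200:350,270:430],(640,600)))
E
python3 c.py
```

```text
t 10.0833 rig [ -88.4 -122.6] z 47.7 rpy-rigyaw [-3.141e+00 -2.420e-01  2.000e-03] F rig [-5.   0.9] 4.8 open 0.6 q [ 0.62  0.5  -0.46  2.02  0.19  0.46 -1.17]
red 69 [ -75. -197.  154.] 115.0 161.0
knob 252 [  -8. -132.   91.] -80.0 20.0
```

Emit:
jog_arm --motion '[[[11.6, 1, 2.9], [0, 0, 0], 1], [[11.6, 1, 2.9], [0, 0, 0], 1], [[11.6, 0, 2.9], [0, 0, 0], 1], [[11.6, 0, 2.9], [0, 0, 0], 1], [[9.7, 0, 2.4], [0, 0, 0], 1], [[6.8, 0, 1.7], [0, 0, 0], 1]]'

```text
time_s: 10.63
eef_pos: [629.4, -107.0, 47.1]
orientation: [-3.14, -0.242, 0.335]
force: [-5.2, 2.2, -0.7]
opening: 0.5
```

```bash
python3 s.py;python3 c.py
```

```text
t 10.6333 rig [ -24. -124.] z 47.1 rpy-rigyaw [-3.14e+00 -2.42e-01  2.00e-03] F rig [-4.2  3.8] -0.7 open 0.5 q [ 0.51  0.57 -0.42  1.9   0.21  0.51 -1.24]
red 67 [ -10. -198.  153.] 112.0 162.0
knob 273 [  53. -131.   92.] -42.0 85.0
```

Emit:
jog_arm --motion '[[[3.9, 0, 1], [0, 0, 0], 1], [[3.9, 0, 1], [0, 0, 0], 1], [[2.9, 0, 0.7], [0, 0, 0], 1]]'

```text
time_s: 10.93
eef_pos: [639.2, -104.8, 47.4]
orientation: [-3.14, -0.242, 0.334]
force: [-3.4, 1.8, -0.1]
opening: 0.1
```

```bash
python3 s.py;python3 c.py
```

```text
t 10.9333 rig [ -13.9 -125.1] z 47.4 rpy-rigyaw [-3.14  -0.242 -0.   ] F rig [-2.6  2.8] -0.1 open 0.1 q [ 0.5   0.58 -0.42  1.88  0.22  0.52 -1.25]
red 65 [  -1. -198.  154.] 113.0 162.0
knob 266 [  63. -131.   92.] -33.0 94.0
```

Emit:
jog_arm --motion '[[[2.9, 0, 0.7], [0, 0, 0], 1], [[1.9, 0, 0.5], [0, 0, 0], 1]]'

```text
time_s: 11.15
eef_pos: [640.5, -104.5, 47.0]
orientation: [-3.139, -0.235, 0.333]
force: [-21.2, -0.8, 15.6]
opening: 0.4
```

Emit:
jog_arm --motion '[[[1.9, 0, 0.5], [0, 0, 0], 1], [[1, 0, 0.2], [0, 0, 0], 1]]'

```text
time_s: 11.32
eef_pos: [640.5, -104.5, 46.9]
orientation: [-3.139, -0.23, 0.332]
force: [-27.5, -2.0, 22.4]
opening: 0.5
```

```bash
python3 s.py;python3 c.py
```

```text
t 11.3167 rig [ -12.6 -125.3] z 46.9 rpy-rigyaw [-3.139e+00 -2.300e-01 -2.000e-03] F rig [-26.7   7.1] 22.4 open 0.5 q [ 0.49  0.58 -0.41  1.86  0.22  0.54 -1.25]
red 63 [   0. -198.  154.] 114.0 162.0
knob 256 [  66. -131.   92.] -33.0 94.0
```

The clamp is home against the stop: the force rose to 27 N with no movement, and the handle line is at rig x ≈ 0. I'll back off, rise, straighten the tool and check the knob.

Emit:
jog_arm --motion '[[[-15, 0, -4], [0, 0, 0], 1], [[-25, 0, -6], [0, 0, 0], 1], [[-25, 0, -6], [0, 0, 0], 1], [[7, 0, -28], [0, 0, 0], 1], [[7, 0, -28], [0, 0, 0], 1], [[7, 0, -28], [0, 0, 0], 1], [[7, 0, -28], [0, 0, 0], 1], [[0, 0, -10], [0, -7, 0], -0.1], [[0, 0, -10], [0, -6.5, 0], -0.1], [[0, 0, 0], [0, 0, 0], -0.1]]'

```text
time_s: 12.2
eef_pos: [587.4, -124.5, 187.2]
orientation: [3.137, -0.016, 0.336]
force: [0.8, 0.8, 0.5]
opening: 18.2
```

```bash
python3 s.py; cat > k.py <<'E'
from h import *
import sys
g=np.load("rig.npz");M,t=g["M"],g["t"];np.set_printoptions(suppress=True)
a,d=get_image("top");P=pts("top",d);Q=P.copy();Q[...,:2]=(P[...,:2]-t)@M
m=(abs(Q[...,0])<25)&(Q[...,1]<-60)&(Q[...,1]>-130)&(Q[...,2]>80)&(Q[...,2]<185);q=Q[m];print("arm",len(q),np.percentile(q[:,2],[50,95,100]).round() if len(q) else 0)
V=a.max(2);m=(abs(Q[...,0]-70)<35)&(abs(Q[...,1]+125)<32)&(Q[...,2]>84)&(Q[...,2]<112)&(V<75)
q=Q[m]
if len(q)>10:
    r=cv2.minAreaRect(q[:,:2].astype(np.float32));c=np.cov(q[:,:2].T);w,v=np.linalg.eigh(c);print("knob bar",len(q),q.mean(0).round(1),r,"cw angle deg",(-np.degrees(np.arctan2(v[1,1],v[0,1])))%180)
if len(sys.argv)>1:cv2.imwrite(sys.argv[1],cv2.resize(a[130:250,270:430],(800,600)))
E
python3 k.py; python3 c.py
```

```text
t 12.2 rig [ -69.4 -126.8] z 187.2 rpy-rigyaw [ 3.137e+00 -1.600e-02  2.000e-03] F rig [1.1 0.5] 0.5 open 18.2 q [ 0.52  0.42 -0.47  1.72  0.22  1.04 -1.26]
arm 116 [145. 154. 158.]
knob bar 69 [  72.6 -121.8  101.2] ((71.91751098632812, -123.63623809814453), (13.883674621582031, 44.884944915771484), 86.50151062011719) cw angle deg 7.854333373645261
red 55 [   1. -199.  155.] 114.0 162.0
knob 260 [  66. -131.   92.] -14.0 94.0
```

Emit:
jog_arm --motion '[[[28, -1, 0], [0, -0.9, 6], -0.1], [[28, -1, 0], [0, 0, 0], -0.1], [[28, -1, 0], [0, 0, 0], -0.1], [[28, 0, 0], [0, 0, 0], -0.1], [[28, 0, 0], [0, 0, 0], -0.1], [[0, 0, 0], [0, 0, 0], -0.1], [[0, 0, 28], [0, 0, 0], -0.1], [[0, 0, 28], [0, 0, 0], -0.1], [[0, 0, 24], [0, 0, 0], -0.1], [[0, 0, 0], [0, 0, 0], -0.1]]'

```text
time_s: 13.13
eef_pos: [710.0, -90.2, 95.7]
orientation: [-3.139, 0.016, 0.227]
force: [-1.4, -0.3, -0.5]
opening: 50.5
```

```bash
python3 s.py; python3 c.py pics/k1.png
```

```text
t 13.1333 rig [  57.7 -134.5] z 95.7 rpy-rigyaw [-3.139  0.016 -0.106] F rig [-1.4  0.2] -0.5 open 50.5 q [ 0.33  0.72 -0.4   1.45  0.3   1.05 -1.47]
red 63 [   0. -198.  154.] 115.0 161.0
knob 219 [  64. -132.   90.] -14.0 94.0
```

View pics/k1.png

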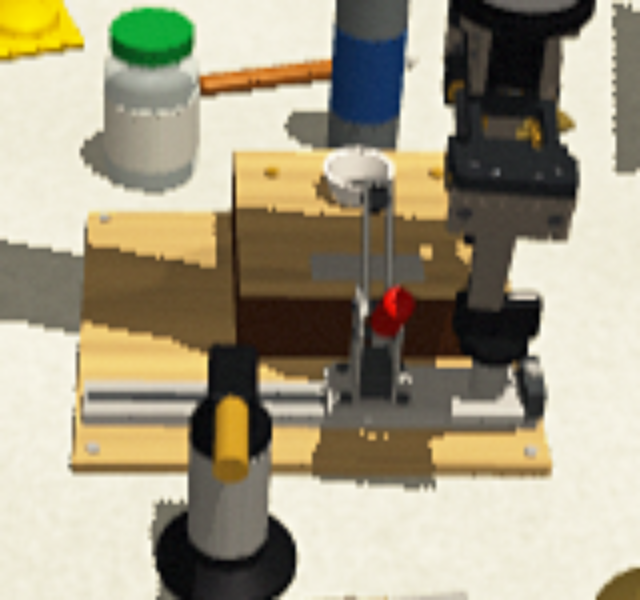

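The picture shows the open fingers above the knob wing at (500,310). The carriage is against the end stop at (530,385), and the arm and foot are above the strip. I'll correct sideways by about 12 mm each way and then go down.

Emit:
jog_arm --motion '[[[6, -6, 0], [0, -0.9, 0], -0.1], [[6, -6, 0], [0, 0, 0], -0.1], [[0, 0, 0], [0, 0, 0], -0.1]]'

```text
time_s: 13.43
eef_pos: [725.9, -72.0, 104.2]
orientation: [-3.141, 0.018, 0.23]
force: [-0.8, 0.8, 0.9]
opening: 50.2
```

```bash
python3 s.py
```

```text
t 13.4333 rig [  78.7 -122.5] z 104.2 rpy-rigyaw [-3.141  0.018 -0.103] F rig [-0.5  1. ] 0.9 open 50.2 q [ 0.3   0.73 -0.4   1.4   0.3   1.08 -1.49]
```

Emit:
jog_arm --motion '[[[-4, 1, 0], [0, 1, 0], -0.1], [[-4, 1, 0], [0, 0, 0], -0.1], [[0, 0, 0], [0, 0, 0], -0.1]]'

```text
time_s: 13.68
eef_pos: [716.5, -79.3, 103.4]
orientation: [3.141, 0.005, 0.228]
force: [0.4, -0.9, -0.2]
opening: 50.6
```

```bash
python3 s.py
```

```text
t 13.6833 rig [  67.4 -126.3] z 103.4 rpy-rigyaw [ 3.141  0.005 -0.106] F rig [ 0.1 -1. ] -0.2 open 50.6 q [ 0.32  0.71 -0.4   1.45  0.3   1.05 -1.49]
```

Emit:
jog_arm --motion '[[[2, -1, 20], [0, 0, 0], -0.1], [[0, 0, 20], [0, 0, 0], -0.1], [[0, 0, 7], [0, 0, 0], -0.1], [[0, 0, 0], [0, 0, 0], -0.1]]'

```text
time_s: 14.02
eef_pos: [716.9, -77.1, 53.3]
orientation: [-3.141, 0.009, 0.228]
force: [0.3, 1.7, -0.5]
opening: 50.6
```

```bash
python3 s.py
```

```text
t 14.0167 rig [  68.5 -124.3] z 53.3 rpy-rigyaw [-3.141  0.009 -0.105] F rig [0.8 1.5] -0.5 open 50.6 q [ 0.31  0.77 -0.38  1.47  0.32  0.98 -1.51]
```

Emit:
jog_arm --motion '[[[0, 0, 0], [0, 0, 0], 1], [[0, 0, 0], [0, 0, 0], 1], [[0, 0, 0], [0, 0, 0], 1], [[0, 0, 0], [0, 0, 0], 1], [[0, 0, 0], [0, 0, 0], 1], [[0, 0, 0], [0, 0, 0], 1]]' --grip_force 25

```text
time_s: 14.52
eef_pos: [719.1, -77.7, 56.1]
orientation: [3.14, 0.004, 0.228]
force: [0.3, 1.1, 1.8]
opening: 13.8
```

```bash
python3 s.py
```

```text
t 14.5167 rig [  70.4 -125.7] z 56.1 rpy-rigyaw [ 3.14   0.004 -0.105] F rig [0.6 1. ] 1.8 open 13.8 q [ 0.31  0.76 -0.38  1.47  0.32  0.98 -1.51]
```

The wing is gripped (opening 13.8 mm, bar 14 mm). Now I'll turn it clockwise.

Emit:
jog_arm --motion '[[[0, 0, 0], [0, 0, 6], 1], [[0, 0, 0], [0, 0, 6], 1], [[0, 0, 0], [0, 0, 6], 1], [[0, 0, 0], [0, 0, 6], 1], [[0, 0, 0], [0, 0, 6], 1], [[0, 0, 0], [0, 0, 6], 1], [[0, 0, 0], [0, 0, 0], 1]]'

```text
time_s: 15.1
eef_pos: [719.0, -76.7, 56.0]
orientation: [3.139, 0.003, -0.402]
force: [1.1, -0.4, 1.8]
opening: 13.7
```

```bash
python3 s.py; python3 -c "
from cell import sense;print(sense()['torque'])"
```

```text
t 15.1 rig [  70.7 -124.7] z 56.0 rpy-rigyaw [ 3.139e+00  3.000e-03 -7.360e-01] F rig [ 0.9 -0.8] 1.8 open 13.7 q [ 0.21  0.74 -0.24  1.47  0.2   0.96 -2.05]
[-0.04201957 -0.09745724 -0.01354606]
```

Emit:
jog_arm --motion '[[[0, 0, 0], [0, 0, 6], 1], [[0, 0, 0], [0, 0, 6], 1], [[0, 0, 0], [0, 0, 6], 1], [[0, 0, 0], [0, 0, 6], 1], [[0, 0, 0], [0, 0, 6], 1], [[0, 0, 0], [0, 0, 6], 1], [[0, 0, 0], [0, 0, 4], 1], [[0, 0, 0], [0, 0, 0], 1]]'

```text
time_s: 15.77
eef_pos: [719.8, -75.9, 56.0]
orientation: [3.139, 0.001, -1.096]
force: [3.2, 0.9, 2.6]
opening: 14.1
```

```bash
python3 s.py; python3 -c "
from cell import sense;print(sense()['torque'])"
```

```text
t 15.7667 rig [  71.7 -124.1] z 56.0 rpy-rigyaw [ 3.139e+00  1.000e-03 -1.430e+00] F rig [ 3.3 -0.2] 2.6 open 14.1 q [ 0.11  0.72 -0.08  1.48  0.06  0.94 -2.65]
[ 0.3269545  -0.67416312 -0.00918317]
```

Emit:
jog_arm --motion '[[[0, 0, 0], [0, 0, 3], 1], [[0, 0, 0], [0, 0, 2.5], 1], [[0, 0, 0], [0, 0, 2], 1], [[0, 0, 0], [0, 0, 0], 1]]'

```text
time_s: 16.1
eef_pos: [719.8, -75.8, 56.0]
orientation: [3.139, 0.0, -1.224]
force: [3.2, 0.7, 1.8]
opening: 14.1
```

```bash
python3 s.py; python3 -c "
from cell import sense;print(sense()['torque'])"
```

```text
t 16.1 rig [  71.7 -124.1] z 56.0 rpy-rigyaw [ 3.139  0.    -1.558] F rig [ 3.3 -0.3] 1.8 open 14.1 q [ 0.09  0.72 -0.05  1.48  0.04  0.94 -2.76]
[ 0.39534925 -0.85792092  0.36712382]
```

The torque rose to 0.37 N m at 1.56 rad, so the knob is tight. I'll release it, rise and unwind.

Emit:
jog_arm --motion '[[[0, 0, 0], [0, 0, -1], -0.1], [[0, 0, 0], [0, 0, 0], -0.1], [[0, 0, 0], [0, 0, 0], -0.1], [[0, 0, 0], [0, 0, 0], -0.1], [[0, 0, 0], [0, 0, 0], -0.1], [[0, 0, -25], [0, 0, 0], -0.1], [[0, 0, -30], [0, 0, 0], -0.1], [[0, 0, -30], [0, 0, -7], -0.1], [[0, 0, -30], [0, 0, -7], -0.1], [[0, 0, -15], [0, 0, -7], -0.1], [[0, 0, 0], [0, 0, -7], -0.1], [[0, 0, 0], [0, 0, -7], -0.1]]'

```text
time_s: 17.1
eef_pos: [719.8, -76.9, 187.3]
orientation: [3.139, 0.001, -0.594]
force: [-0.4, 0.5, -0.5]
opening: 50.4
```

Emit:
jog_arm --motion '[[[0, 0, 0], [0, 0, -7], 1], [[0, 0, 0], [0, 0, -7], 1], [[0, 0, 0], [0, 0, -7], 1], [[0, 0, 0], [0, 0, -7], 1], [[0, 0, 0], [0, 0, -7], 1], [[0, 0, 0], [0, 0, -7], 1], [[0, 0, 0], [0, 0, -7], 1], [[0, 0, 0], [0, 0, 0], 1]]'

```text
time_s: 17.77
eef_pos: [718.8, -77.0, 185.0]
orientation: [-3.141, 0.006, 0.258]
force: [-0.6, -0.4, -0.4]
opening: 0.7
```

```bash
python3 s.py; python3 k.py;python3 c.py
```

```text
t 17.7667 rig [  70.4 -124.9] z 185.0 rpy-rigyaw [-3.141  0.006 -0.076] F rig [-0.7 -0.2] -0.4 open 0.7 q [ 0.29  0.63 -0.37  1.37  0.24  1.19 -1.42]
arm 24 [140. 149. 154.]
red 54 [   1. -199.  155.] 117.0 162.0
knob 182 [  61. -134.   92.] -14.0 90.0
```

Emit:
jog_arm --motion '[[[0, 0, 0], [0, 0, -4.4], 1], [[-24, 23, 0], [0, 0, 0], 1], [[-24, 23, 0], [0, 0, 0], 1], [[-23, 22, 0], [0, 0, 0], 1], [[0, 0, 0], [0, 0, 0], 1], [[0, 0, 20], [0, 0, 0], 1], [[0, 0, 0], [0, 0, 0], 1]]'

```text
time_s: 18.45
eef_pos: [671.8, -164.8, 162.9]
orientation: [-3.139, 0.01, 0.327]
force: [-1.5, -0.1, -1.1]
opening: 0.8
```

```bash
python3 s.py; python3 k.py
```

```text
t 18.45 rig [  -2.7 -192.5] z 162.9 rpy-rigyaw [-3.139  0.01  -0.006] F rig [-1.4  0.4] -1.1 open 0.8 q [ 0.44  0.6  -0.38  1.48  0.24  1.12 -1.23]
arm 195 [127. 153. 156.]
knob bar 46 [  70.  -106.9  100. ] ((71.22059631347656, -106.8927230834961), (14.692901611328125, 15.435795783996582), 4.681918144226074) cw angle deg 93.97621709924921
```

Emit:
jog_arm --motion '[[[1, 0, 15], [0, 0, 0], 1], [[1, 0, 12], [0, 0, 0], 1], [[0, 2, 10], [0, 0, 0], 1], [[0, 3, 10], [0, 0, 0], 1], [[0, 3, 10], [0, 0, 0], 1]]'

```text
time_s: 18.92
eef_pos: [682.1, -177.8, 112.1]
orientation: [3.13, -0.0, 0.328]
force: [4.1, -11.5, 11.6]
opening: 0.2
```

```bash
python3 s.py; python3 c.py
```

```text
t 18.9167 rig [   2.6 -208.1] z 112.1 rpy-rigyaw [ 3.13  -0.    -0.005] F rig [  0.1 -12.2] 11.6 open 0.2 q [ 0.44  0.66 -0.36  1.5   0.27  1.02 -1.23]
red 41 [   0. -215.  137.] 118.0 143.0
knob 154 [  60. -137.   90.] -14.0 88.0
```

Emit:
jog_arm --motion '[[[-1, 0, 10], [0, 0, 0], 1], [[-1, 1, 10], [0, 0, 0], 1], [[0, 1, 10], [0, 0, 0], 1], [[0, 1, 10], [0, 0, 0], 1]]'

```text
time_s: 19.3
eef_pos: [679.8, -179.5, 71.1]
orientation: [3.135, 0.001, 0.326]
force: [1.2, -1.0, 3.2]
opening: 0.5
```

```bash
python3 s.py; python3 c.py
```

```text
t 19.3 rig [-1.00e-01 -2.09e+02] z 71.1 rpy-rigyaw [ 3.135e+00  1.000e-03 -7.000e-03] F rig [ 0.8 -1.3] 3.2 open 0.5 q [ 0.44  0.7  -0.35  1.52  0.28  0.96 -1.24]
red 51 [   1. -230.   99.] 91.0 104.0
knob 124 [  68. -139.   93.] -14.0 89.0
```

Emit:
jog_arm --motion '[[[0, 1, 5], [0, 0, 0], 1], [[0, 0, 4], [0, 0, 0], 1], [[0, 0, 3], [0, 0, 0], 1], [[0, 0, 0], [0, 0, 0], 1]]'

```text
time_s: 19.68
eef_pos: [677.5, -175.1, 58.7]
orientation: [-3.142, 0.006, 0.332]
force: [-4.6, -1.8, 12.5]
opening: 0.7
```

```bash
python3 s.py; python3 c.py
```

```text
t 19.6833 rig [  -0.8 -204. ] z 58.7 rpy-rigyaw [-3.142e+00  6.000e-03 -1.000e-03] F rig [-4.9 -0.2] 12.5 open 0.7 q [ 0.44  0.72 -0.35  1.53  0.29  0.95 -1.24]
red 72 [   0. -226.   87.] 78.0 92.0
knob 138 [  68. -136.   94.] -14.0 88.0
```

Emit:
jog_arm --motion '[[[0, 0, 2], [0, 0, 0], 1], [[0, 0, 2], [0, 0, 0], 1], [[0, 0, 0], [0, 0, 0], 1]]'

```text
time_s: 19.98
eef_pos: [677.8, -175.2, 58.1]
orientation: [3.14, 0.005, 0.332]
force: [-10.0, -0.7, 30.1]
opening: 0.4
```

```bash
python3 s.py; python3 c.py
```

```text
t 19.9833 rig [  -0.5 -204.2] z 58.1 rpy-rigyaw [ 3.14e+00  5.00e-03 -2.00e-03] F rig [-9.6  2.6] 30.1 open 0.4 q [ 0.44  0.72 -0.35  1.53  0.29  0.94 -1.24]
red 70 [   0. -226.   87.] 79.0 92.0
knob 134 [  69. -136.   95.] -14.0 90.0
```

The handle is at its limit: 30 N and no further travel. I'll retreat straight up, then move well clear and look.

Emit:
jog_arm --motion '[[[0, 0, -10], [0, 0, 0], 1], [[0, 0, -30], [0, 0, 0], 1], [[0, 0, -35], [0, 0, 0], 1], [[0, 0, -35], [0, 0, 0], 1], [[0, 0, -35], [0, 0, 0], 1], [[0, 0, -35], [0, 0, 0], 1], [[-20, 25, 0], [0, 0, 0], 1], [[-20, 25, 0], [0, 0, 0], 1], [[-20, 25, 0], [0, 0, 0], 1], [[-20, 25, 0], [0, 0, 0], 1], [[-20, 25, 0], [0, 0, 0], 1], [[-20, 25, 0], [0, 0, 0], 1]]'

```text
time_s: 21.03
eef_pos: [613.0, -355.5, 232.1]
orientation: [-3.138, 0.006, 0.333]
force: [1.0, 0.0, 0.3]
opening: 0.6
```

Emit:
jog_arm --motion '[[[-20, 25, 0], [0, 0, 0], 1], [[-20, 25, 0], [0, 0, 0], 1], [[-20, 25, 0], [0, 0, 0], 1], [[-20, 25, 0], [0, 0, 0], 1], [[0, 0, 0], [0, 0, 0], 1], [[0, 0, 0], [0, 0, 0], 1]]'

```text
time_s: 21.53
eef_pos: [569.0, -477.8, 231.7]
orientation: [-3.138, 0.007, 0.328]
force: [0.7, 0.4, -0.3]
opening: 0.5
```

```bash
python3 s.py; python3 c.py; python3 k.py; python3 - <<'E'
from h import *
a,d=get_image("top");b,_=get_image("side")
d0=np.load("top0.npy");a0=cv2.imread("pics/top0.png")
for n,s in dict(can=np.s_[200:232,195:222],jar=np.s_[258:292,230:262],torch=np.s_[185:222,385:425],knife=np.s_[160:190,375:400],loop=np.s_[218:280,165:212],small=np.s_[168:208,165:207]).items():print(n,round(float(cv2.absdiff(a[s],a0[s]).mean()),1))
cv2.imwrite("pics/fin.png",np.hstack([cv2.resize(a[130:290,200:430],(460,320)),cv2.resize(b[190:350,270:430],(320,320))]))
E
```

```text
t 21.5333 rig [-202.4 -454.5] z 231.7 rpy-rigyaw [-3.138  0.007 -0.005] F rig [0.8 0.1] -0.3 open 0.5 q [ 0.85  0.63 -0.33  1.26  0.2   1.29 -0.72]
red 161 [   0. -209.   88.] 78.0 92.0
knob 176 [  62. -133.   92.] -14.0 89.0
arm 168 [ 93. 101. 104.]
knob bar 120 [  70.6 -121.7  100. ] ((72.14801788330078, -123.57154083251953), (15.434069633483887, 49.01315689086914), 4.922179222106934) cw angle deg 88.00674214320755
can 6.0
jar 9.2
torch 4.9
knife 6.9
loop 6.7
small 6.1
```

View pics/fin.png

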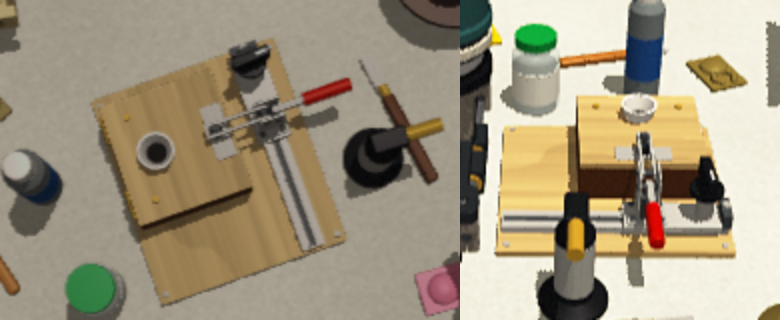

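The final picture shows the lid shut and the carriage at the end stop (250,60). The wing is turned crosswise, the red handle is level (330,92), and the foot is on the strip (220,130). The other things on the table haven't moved.

```bash
python3 -c "
from cell import sign_off;print(sign_off())"
```

```text
the job is handed in; nothing more can be done
None
```

The casting box is closed and clamped, done in the order asked and handed in at about 21.7 s of the 72 s limit.

**Final checks, arm clear of everything:**

| Part | Check | Result |
|---|---|---|
| Lid | top face height, taken just after shutting | 69–73 mm (70.5 is flat) |
| Carriage | against the end stop | 27 N push with no movement, clamp line at rig x ≈ 0 |
| Knob | turned clockwise to its stop | torque rose to 0.37 N m; wing at about 85–88° (86° is tight) |
| Handle | fully down | 30 N with no further travel; grip level at z ≈ 79–92 mm, and in the picture the foot is on the lid's strip |
| Other things | moved or not | spray can, jar, torch, knife and loop tools look unmoved in the before/after pictures; the heat gun was not compared |

**What disagreed:** the fingertips were about 37 mm higher than the stated tool geometry and the reported TCP imply. My first lid push therefore passed over the lid without touching it. I corrected this from the depth images, and contact with the shut lid confirmed it.

**Not checked:** I didn't look at the master again after the lid closed over it. It was lying unmoved when last seen before that, and nothing reached into the box.

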